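Flip up a valve's port cover and hold a gauge on the pad

ROBOT

A 6-joint arm with a two-finger parallel gripper is mounted at the origin on the work surface. World frame = base frame: x ahead of the robot, y to its left, z up, the work surface at z = 0. Lengths are in m, angles in degrees, forces in N, time in s.
With the tool pointing down it reaches from about 0.3 to 0.75 m from the base axis. Payload 8.5 kg.
Tool frame: the origin (TCP) lies between the finger pads; the fingertips stand env.finger_overhang ahead of it and the grasp point (between the pads) lies 2 mm behind it (env.finger_overhang is the distance from the TCP to the fingertips, in m); z points along the fingers, y is the line along which they close (so a half turn about z gives the same grasp; the last joint's range is limited). The gripper opens to 85 mm and grips with 20 to 120 N. Pads are 22 mm wide; open, the fingers measure 114 mm over their backs; the gripper's body (76 mm by 85 mm) begins 54 mm behind the grasp point. The pads swing forward as they close: fully open they stand 13 mm farther back than shut.
Start: joints at [55.388, 21.807, 74.336, -0, 83.858, -12.336], TCP at [0.208, 0.509, 0.248] pointing down, gripper open.
Joint ranges: [-178.18, 178.18], [-50.72, 133.34], [12.68, 142.11], [-81.47, 261.47], [9.98, 163.14], [-165.26, 165.26]. Speed limits (degrees/s): [136.94, 136.94, 180, 180, 180, 180].

INTERFACE

Orientations are given as a 3x3 rotation matrix whose columns are the frame's x, y, z axes.
In Python, from rig import env gives the robot as it stands. The module is installed in compiled form; this text tells all that it offers.
- The arm moves only by the tool jog_arm, never from a script. Its arguments are lists of equal length, an entry for each row: "hand": the finger opening in m, from 0 to 0.0854; "travel": the shift along the world's x, y, z in m, a list of three; "yaw": the turn about the world's z in rad. A call has exactly 5 rows; each row shifts and turns the commanded pose from where the row before left it; what a row does not reach is not made up. A row lasts 1/8 s, in which the tool goes at most 62.5 mm and 10.7 degrees, less where a joint would pass 70% of its speed; a pose out of reach is approached as far as the arm can. A call is refused whole if a number of a shift passes 0.0625 or a number of a turn 0.188, either way. A call with a gripper value outside its range is refused whole. The fingers move at their own pace and stop on an object; "grip_force" is the grip in N (left out, the last holds). Time passes only in rows, so rows that do not move let the fingers close, or fill a call up. It gives the time, the measured TCP pose, the force, the opening and the grip force at its end, in the units of the state.
- env.observe(): the state, without advancing time (a new reading comes with each control period).
- env.get_image(name): name is "scene" or "top" or "wrist"; returns the picture (420x560x3 uint8, red, green, blue); there is no depth.
- env.calibration(name): a dict with "fx", "fy", "cx", "cy" (pixels), "position" and "rotation" of the camera in the world; the wrist camera has in their place "hand_eye" (4x4, takes a point from camera to tool coordinates, whose origin is the TCP and whose axes are the flange's). Camera axes: x right, y down, z forward; pixel columns grow to the right and rows downward; lengths in m; the calibration is good to about 2 mm. A picture is of the moment at which its call begins: read the wrist's pose just before it. calibration takes no time and is no camera call.
- env.close_job(): hands the job in; it is judged then, once.
The state is a dict: "time_s": time; "q": joint angles; "qvel": joint speeds; "joint_efforts": joint torques, N m; "position": TCP position; "tool_rot": TCP orientation; "ft_force": force on the tool from outside, world axes, zero at the start; "wrist_torque": the same for the moment, N m; "grip_width": finger opening in m; "gripper_force": force on a finger pad.
Only numpy, scipy, OpenCV 4.12 (cv2) and the standard library are available. Lean on these libraries where they do the work, as an engineer would, in place of code of your own. Each camera call takes 0.05 s, during which the arm holds its last target. There are 200 camera calls.

TASK

Take the hand gauge out of its stand and, using the thin blade that sticks out of its side, lever up the hinged cover of the valve's gauging port and swing it back past upright; the robot itself must not touch the valve or the cover. Then press the gauge's sprung tip gently onto the centre of the small ring scribed on the sloping pad inside the port, with the gauge square to that slope and its tip pushed in about half way, touching only the pad. Finish while holding it there, still and without letting go, and leave the other loose parts and tools on the table where they lie.

Things in the scene. Friction and masses are not known exactly. Their poses are not given: they have to be found in the camera images.
- gauge: Hand gauge, ~185 g, standing tip down in its stand. Origin: centre of the nose's underside; z up along it. Nose 18 mm dia., z 0-30 mm; at z 30-34 a 32 mm dia. collar (rests on the stand) and the blade, a flat tongue 18 mm wide out to x = +45 mm; z 34-130 a black handle 24 x 24 mm, sides along x and y: grip at z 95. Sprung tip 14 mm below the nose. Lift 50 mm or more to clear the stand.
- plunger (a joint): How far the gauge's sprung tip is pushed in: 0 free, 0.012 m fully in. It takes about 1 N to start it and 350 N/m more, so half way (6 mm) is about 3 N.
- gauge_tip (a point): The end of the sprung tip (a ball end of 10 mm diameter); with the tip free it lies at (0, 0, -14 mm) in the gauge's frame.
- stand: Grey block 60 x 60 mm and 55 mm high with a through hole of 24 mm diameter, the gauge's stand. Fixed. Origin: centre of its underside.
- valve: Small grey cast valve, fixed; origin: centre of its underside. Foot 124 mm dia., 16 mm thick; above it a box 72 (x) by 80 (y) mm, top rim 90 mm high, with a 64 mm dia. flange on either side (out to y = +-63 mm). In its top an open well, the gauging port, 60 by 64 mm, 30 mm deep, shut by the cover. Front is -x: there the cover's free lip overhangs.
- cover (a joint): Angle of the flat aluminium cover, 76 mm wide (y), 5 mm thick: 0 shut, 1.57 upright, 1.9 its stop. The stiff hinge stays where it is left; 1 to 2 N at the lip lifts it. Shut, its underside is level with the rim (90 mm high) and its lip overhangs the front of the box by 21 mm with free air below.
- cover_hinge (a point): Point on the cover's hinge axis, mid width: at (41, 0, 92.5) mm in the valve's frame; the axis runs along the valve's y. Axes as the valve's.
- cover_lip (a point): Middle of the lower edge of the cover's free lip, 98 mm from the hinge axis; moves with the cover.
- pad: Steel pad 36 mm square inside the port (hidden until the cover is open), fixed; ground face sloping 20 degrees, rising away from the valve's front. Its origin is 12 mm straight below the scribed spot.
- spot (a point): Centre of the scribed ring (16 mm dia., centre dot) on the pad's ground face, 18 mm below the port's rim, within 5 mm (x) and 8 mm (y) of the port's middle. Its z is the face's outward normal, leaning 20 degrees from vertical towards the valve's front (-x); its y is the valve's y.
- nut: Loose hex nut, 30 mm across flats, 20 mm high, on the table. Leave alone.
- bolt: Loose hex bolt standing on its head, 69 mm high. Leave alone.
- washer: Loose flat washer, 52 mm diameter, 5 mm thick. Leave alone.
- spanner: Loose spanner lying on the table. Leave alone.
- seat_ring: Loose dark steel seat ring, 72 mm diameter, 16 mm high. Leave alone.
- screwdriver: Loose screwdriver lying on the table. Leave alone.

How it is judged (in metres and radians):
On the way, in this order (a step that is already met when the one before it is completed fails the run):
1. the gauge pushes the cover up off its seat (value of joint cover above 0.2 rad and contact force between gauge and valve above 0.2 N), for 0.05 s.
2. the cover is swung back to upright or beyond (value of joint cover above 1.5 rad), for 0.2 s.
At the end, for the whole second after the job is handed in: Held by the fingers and still, the gauge's tip is within 6 mm of the spot, the gauge within 8 degrees of square to the pad, the tip pushed in 2.5 to 10.5 mm (0.8 to 7 N on the pad), the gauge touching neither valve nor cover; the cover stands at 1.5 rad or more (value of joint cover above 1.5 rad and distance between gauge_tip and spot below 0.006 m and angle between the z axis of gauge and the z axis of spot, either way round below 0.14 rad and height (world z) of gauge above 0.07 m and value of joint plunger between 0.0025 and 0.0105 m and contact force between gauge and pad between 0.8 and 7 N and contact force between the fingers and gauge above 1 N and contact force between gauge and valve below 0.3 N and linear speed of gauge below 0.02 m/s); the arm keeps its last pose, push and grip.
It fails at once if the gauge is pressed hard on the pad (over 12 N) (contact force between gauge and pad above 12 N).
It fails at once if the robot itself touches the valve or its cover (contact force between any of the fingers, the arm and valve above 1 N).
It fails at once if a loose bystander is moved more than 20 mm (distance of any of nut, bolt, washer, spanner, seat_ring, screwdriver from where it was at the start of the episode above 0.02 m).
It also fails if it takes over 48 s, if anything falls off the work surface, if the arm or the gripper's body presses on something with over 40 N, if the wrist force passes 120 N, or if a joint passes its speed limit or range.

## Working session

There is one attempt and no reset: what is moved stays moved. The work goes in short steps, Python scripts to look and compute and a tool call to move; the robot and the scene stay as the last step left them, time stands still between calls to the robot, and variables do not carry over. Pictures are saved under pics/ and viewed, at most 10 in all, crops included, and the job is handed in when it is done.

Besides the shell and the picture viewer there is one more tool, called after ">>>" by a JSON object that holds its "method" and its "body", one argument or row to a line. jog_arm: Moves the arm, as the interface text tells. Its arguments: {"type":"object","properties":{"hand":{"type":"array"},"travel":{"type":"array"},"yaw":{"type":"array"},"grip_force":{"type":"number"}},"required":["hand","travel","yaw"]}

```bash
mkdir -p pics; python3 - <<'E'
from rig import env
import cv2,numpy as np
s=env.observe();print(s['position'],np.round(s['tool_rot'],3).tolist(),env.finger_overhang,s['ft_force'])
for n in['scene','top']:
    im=env.get_image(n);cv2.imwrite(f'pics/{n}0.png',im[:,:,::-1]);c=env.calibration(n);print(n,{k:np.round(v,4).tolist() for k,v in c.items()})
print(np.round(env.calibration('wrist')['hand_eye'],4).tolist())
a=cv2.imread('pics/scene0.png');b=cv2.imread('pics/top0.png')
cv2.imwrite('pics/s0.png',cv2.resize(a,(800,600)));cv2.imwrite('pics/t0.png',cv2.resize(b,(800,600)))
E
```

```text
[0.20833709 0.50871207 0.24770072] [[-0.925, 0.379, -0.001], [0.379, 0.925, -0.001], [0.0, -0.001, -1.0]] 0.017 [-0.51652315 -0.70052384 -0.3342488 ]
scene {'fx': 386.6914, 'fy': 386.6914, 'cx': 276.6749, 'cy': 210.4516, 'position': [1.1895, -0.2242, 0.7226], 'rotation': [[0.3183, 0.665, -0.6756], [0.9479, -0.215, 0.235], [0.011, -0.7152, -0.6988]]}
top {'fx': 500.3326, 'fy': 500.3326, 'cx': 277.3338, 'cy': 214.1991, 'position': [0.482, -0.0191, 1.1995], 'rotation': [[0.0064, -0.9943, 0.106], [-0.9999, -0.0079, -0.0136], [0.0143, -0.1059, -0.9943]]}
[[0.0004, -0.9624, -0.2718, 0.0697], [1.0, 0.0005, -0.0002, 0.0005], [0.0003, -0.2718, 0.9624, -0.1256], [0.0, 0.0, 0.0, 1.0]]
```

View pics/s0.png

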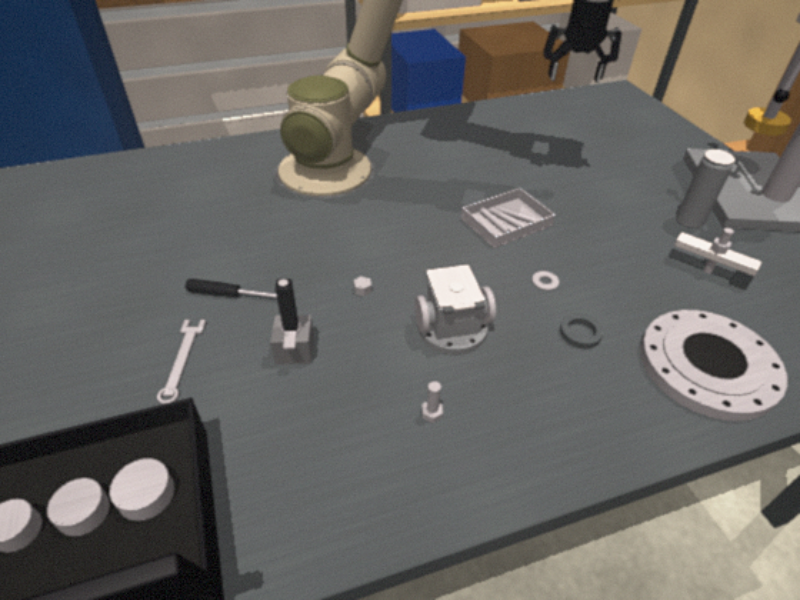

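View pics/t0.png

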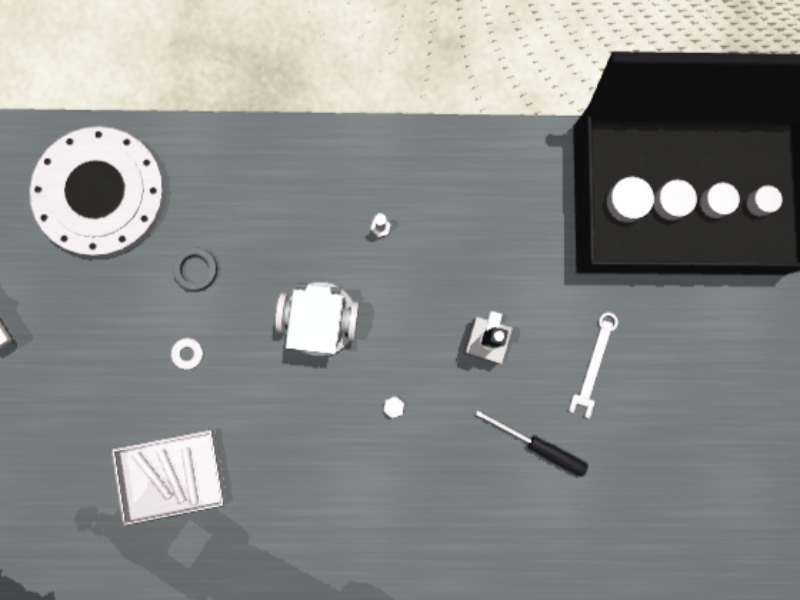

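```bash
python3 - <<'E'
import cv2,numpy as np
a=cv2.imread('pics/scene0.png');b=cv2.imread('pics/top0.png')
# original px; crop 100x75 x8
def crop(im,u,v,w,h,k):return cv2.resize(im[v:v+h,u:u+w],None,fx=k,fy=k,interpolation=cv2.INTER_CUBIC)
t=np.hstack([crop(b,185,190,70,66,5.7),crop(b,315,205,70,66,5.7)])
s=np.hstack([crop(a,285,180,70,66,5.7),crop(a,180,188,70,66,5.7)])
for n,i in(('t1',t),('s1',s)):cv2.imwrite(f'pics/{n}.png',i);print(i.shape)
E
```

```text
(376, 798, 3)
(376, 798, 3)
```

View pics/t1.png

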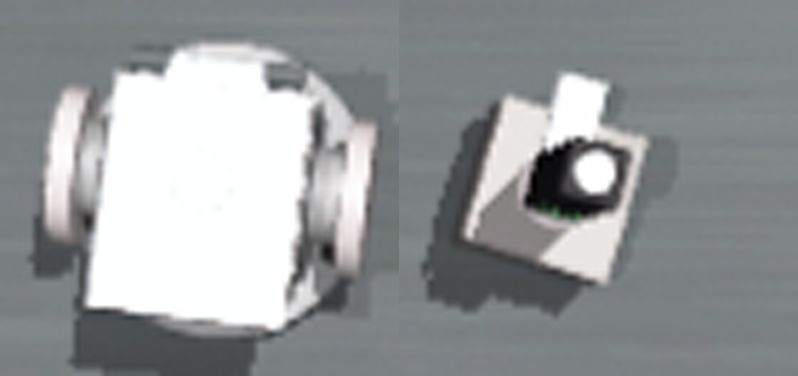

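View pics/s1.png

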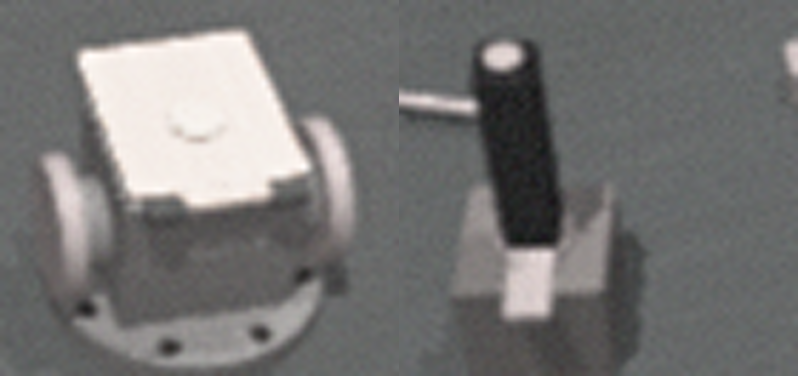

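```bash
cat > h.py <<'E'
from rig import env
import numpy as np
C={n:env.calibration(n) for n in('top','scene')}
K=5.7
OFF={'tv':(185,190),'tg':(315,205),'sv':(285,180),'sg':(180,188)}
def px(tile,u,v):
    o=OFF[tile];u=u-(399 if tile[1]=='g' else 0)
    return o[0]+(u+.5)/K-.5,o[1]+(v+.5)/K-.5
def ray(c,p,R=None):
    d=np.array([(p[0]-c['cx'])/c['fx'],(p[1]-c['cy'])/c['fy'],1.]);d=np.array(c['rotation'])@d
    return np.array(c['position']),d/np.linalg.norm(d)
def atz(c,p,z):
    o,d=ray(c,p);return o+d*(z-o[2])/d[2]
def tri(rs):
    A=sum(np.eye(3)-np.outer(d,d) for o,d in rs);b=sum((np.eye(3)-np.outer(d,d))@o for o,d in rs)
    x=np.linalg.solve(A,b);return x,[np.linalg.norm(np.cross(d,x-o)) for o,d in rs]
E
python3 - <<'E'
from h import *
np.set_printoptions(precision=4,suppress=True)
for n,t,s,z in(('lip+','tv 85 305','sv 247 32',.095),('lip-','tv 280 325','sv 80 52',.095),('hin+','tv 117 72','sv 310 175',.095),('hin-','tv 305 92','sv 130 205',.095),('knob','tv 203 178','sv 198 122',.1),('cap','tg 595 172','sg 503 55',.155),('bl+','tg 565 72','sg 550 315',.059),('bl-','tg 609 82','sg 503 311',.059)):
    f=lambda q:px(q.split()[0],*map(float,q.split()[1:]))
    a,b=f(t),f(s);x,e=tri([ray(C['top'],a),ray(C['scene'],b)]);print(n,x,np.round(e,4),'z-plane',atz(C['top'],a,z)[:2],atz(C['scene'],b,z)[:2])
q=[atz(C['top'],px('tg',*p),.055)[:2] for p in((508,95),(650,135),(607,285),(465,238))];print(np.array(q),np.mean(q,0))
E
```

```text
lip+ [0.5347 0.1376 0.0934] [0.0006 0.0006] z-plane [0.5344 0.1368] [0.5365 0.1372]
lip- [0.5274 0.0619 0.0959] [0.0005 0.0005] z-plane [0.5272 0.0614] [0.5265 0.0628]
hin+ [0.6253 0.1264 0.0933] [0.0003 0.0003] z-plane [0.6252 0.1264] [0.6268 0.1252]
hin- [0.6178 0.0517 0.0918] [0.0017 0.0017] z-plane [0.618  0.0531] [0.6202 0.0486]
knob [0.5842 0.0928 0.0961] [0.0007 0.0007] z-plane [0.5835 0.0917] [0.5882 0.0915]
cap [ 0.5511 -0.1833  0.1568] [0.0001 0.0001] z-plane [ 0.5512 -0.1837] [ 0.5491 -0.183 ]
bl+ [ 0.5979 -0.1865  0.0591] [0.0006 0.0006] z-plane [ 0.5978 -0.1871] [ 0.598  -0.1859]
bl- [ 0.5936 -0.2037  0.0629] [0.0005 0.0005] z-plane [ 0.5939 -0.2048] [ 0.5902 -0.2031]
[[ 0.5887 -0.1646]
 [ 0.5729 -0.2218]
 [ 0.5125 -0.2039]
 [ 0.5309 -0.1469]] [ 0.5513 -0.1843]
```

>>> {"method": "jog_arm", "body": {
  "hand": [0.06,0.06,0.06,0.06,0.06],
  "travel": [
    [0.023,-0.046,0],
    [0.023,-0.046,0],
    [0.023,-0.046,0],
    [0.023,-0.046,0],
    [0.023,-0.046,0]
  ],
  "yaw": [0.009,0.009,0.009,0.009,0.009]
}}

```text
time_s: 0.72
position: [0.3238, 0.2774, 0.2482]
tool_rot: [[-0.942, 0.337, -0.0], [0.337, 0.942, -0.0], [0.0, -0.0, -1.0]]
ft_force: [0.8, 0.0, 0.1]
grip_width: 0.0601
gripper_force: 0.0
```

>>> {"method": "jog_arm", "body": {
  "hand": [0.06,0.06,0.06,0.06,0.06],
  "travel": [
    [0.023,-0.046,0],
    [0.023,-0.046,0],
    [0.023,-0.046,0],
    [0.023,-0.046,0],
    [0.023,-0.046,0]
  ],
  "yaw": [0.008,0.008,0.008,0.008,0.008]
}}

```text
time_s: 1.35
position: [0.4389, 0.0473, 0.2482]
tool_rot: [[-0.954, 0.299, -0.0], [0.299, 0.954, 0.0], [0.0, 0.0, -1.0]]
ft_force: [0.3, 0.3, 0.3]
grip_width: 0.0599
gripper_force: 0.0
```

>>> {"method": "jog_arm", "body": {
  "hand": [0.06,0.06,0.06,0.06,0.06],
  "travel": [
    [0.023,-0.046,0],
    [0.023,-0.046,0],
    [0.023,-0.046,0],
    [0.023,-0.046,0],
    [0,0,0]
  ],
  "yaw": [0.009,0.009,0.009,0.009,0.009]
}}

```text
time_s: 1.98
position: [0.5312, -0.1378, 0.2471]
tool_rot: [[-0.966, 0.259, -0.001], [0.259, 0.966, 0.0], [0.001, -0.0, -1.0]]
ft_force: [-0.1, 0.3, -0.8]
grip_width: 0.0602
gripper_force: 0.0
```

>>> {"method": "jog_arm", "body": {
  "hand": [0.06,0.06,0.06,0.06,0.06],
  "travel": [
    [0.02,-0.0465,0],
    [0,0,-0.025],
    [0,0,-0.02],
    [0,0,0],
    [0,0,0]
  ],
  "yaw": [0,0,0,0,0]
}}

```text
time_s: 2.6
position: [0.5507, -0.1812, 0.2043]
tool_rot: [[-0.967, 0.255, 0.001], [0.255, 0.967, -0.001], [-0.001, -0.0, -1.0]]
ft_force: [0.1, -0.2, 0.0]
grip_width: 0.06
gripper_force: 0.0
```

```bash
cat >> h.py <<'E'
def wcam():
    s=env.observe();T=np.eye(4);T[:3,:3]=s['tool_rot'];T[:3,3]=s['position'];c=dict(env.calibration('wrist'));M=T@np.array(c['hand_eye'])
    c['position']=M[:3,3];c['rotation']=M[:3,:3];return c
def proj(c,X):
    p=np.array(c['rotation']).T@(np.array(X)-c['position']);return c['cx']+c['fx']*p[0]/p[2],c['cy']+c['fy']*p[1]/p[2]
E
python3 - <<'E'
from h import *
import cv2
s=env.observe();print(s['position'])
c=wcam();im=env.get_image('wrist')[:,:,::-1].copy()
for X in((.5512,-.1840,.155),(.5959,-.1958,.059),(.5887,-.1646,.055),(.5729,-.2218,.055)):
    u,v=proj(c,X);print(u,v);cv2.circle(im,(int(u),int(v)),3,(0,0,255),1)
cv2.imwrite('pics/w0.png',im)
E
```

```text
[ 0.55068138 -0.18119047  0.20428815]
277.9407756634819 247.93945778359205
280.05407631791604 255.91091410315374
313.5196697186398 237.7145376599395
243.4116877626903 236.9280559444309
```

View pics/w0.png

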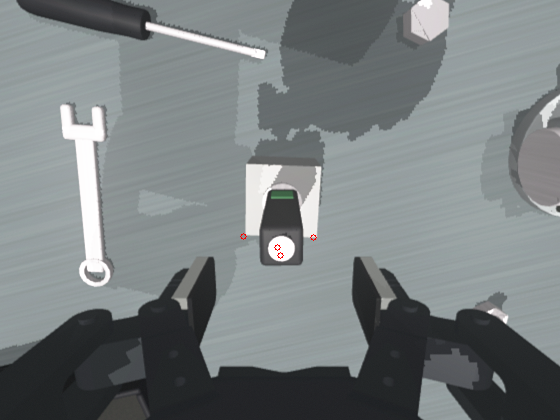

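>>> {"method": "jog_arm", "body": {
  "hand": [0.06,0.06,0.06,0.06,0.02],
  "travel": [
    [0,-0.001,-0.03],
    [0,0,-0.03],
    [0,0,-0.026],
    [0,0,0],
    [0,0,0]
  ],
  "yaw": [0,0,0,0,0],
  "grip_force": 20
}}

```text
time_s: 3.28
position: [0.5512, -0.1828, 0.1189]
tool_rot: [[-0.967, 0.256, 0.002], [0.256, 0.967, -0.001], [-0.002, -0.001, -1.0]]
ft_force: [1.1, -0.5, -0.7]
grip_width: 0.0428
gripper_force: 0.0
```

>>> {"method": "jog_arm", "body": {
  "hand": [0.02,0.02,0.02,0.02,0.02],
  "travel": [
    [0,0,0],
    [0,0,0],
    [0,0,0],
    [0,0,0],
    [0,0,0]
  ],
  "yaw": [0,0,0,0,0]
}}

```text
time_s: 3.9
position: [0.551, -0.1828, 0.1188]
tool_rot: [[-0.967, 0.256, 0.002], [0.256, 0.967, -0.001], [-0.003, -0.001, -1.0]]
ft_force: [0.3, -0.1, 6.6]
grip_width: 0.0239
gripper_force: 23.9
```

>>> {"method": "jog_arm", "body": {
  "hand": [0.02,0.02,0.02,0.02,0.02],
  "travel": [
    [0,0,0.01],
    [0,0,0.01],
    [-0.0048,0.0013,0],
    [-0.0048,0.0013,0],
    [-0.0048,0.0013,0]
  ],
  "yaw": [0,0,0,0,0],
  "grip_force": 20
}}

```text
time_s: 4.53
position: [0.5361, -0.1788, 0.1375]
tool_rot: [[-0.967, 0.256, 0.001], [0.256, 0.967, -0.001], [-0.001, -0.0, -1.0]]
ft_force: [3.7, -1.4, -0.3]
grip_width: 0.0235
gripper_force: 23.0
```

>>> {"method": "jog_arm", "body": {
  "hand": [0.02,0.02,0.02,0.02,0.02],
  "travel": [
    [-0.0048,0.0013,0],
    [-0.0048,0.0013,0],
    [-0.0048,0.0013,0],
    [-0.004,0.0011,0],
    [0,0,0]
  ],
  "yaw": [0,0,0,0,0]
}}

```text
time_s: 5.15
position: [0.5172, -0.1735, 0.1374]
tool_rot: [[-0.967, 0.256, -0.001], [0.256, 0.967, 0.0], [0.001, 0.0, -1.0]]
ft_force: [1.5, -0.4, -1.8]
grip_width: 0.0234
gripper_force: 22.8
```

```bash
python3 - <<'E'
from h import *
import cv2
s=env.observe();print(s['position'],s['ft_force'])
im=env.get_image('scene')[:,:,::-1];im2=env.get_image('wrist')[:,:,::-1]
a=cv2.resize(im[150:270,160:260],None,fx=4,fy=4,interpolation=cv2.INTER_CUBIC)
b=cv2.resize(im2[140:300,215:345],(390,480))
cv2.imwrite('pics/tilt.png',np.hstack([a,b]))
E
```

```text
[ 0.51724766 -0.17347123  0.13735899] [ 1.46049728 -0.42772782 -1.7888729 ]
```

View pics/tilt.png

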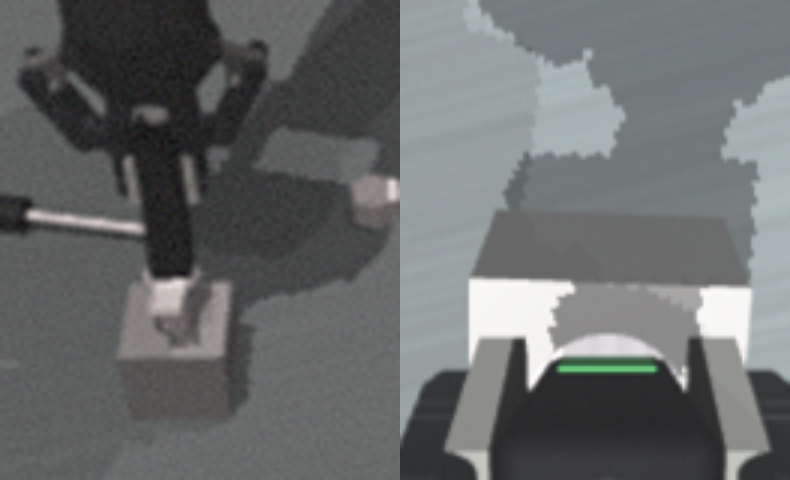

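>>> {"method": "jog_arm", "body": {
  "hand": [0.02,0.02,0.02,0.02,0.02],
  "travel": [
    [0,0,0],
    [0,0,0],
    [0,0,0.03],
    [0,0,0.04],
    [0,0,0.02]
  ],
  "yaw": [0,0,0,0,0],
  "grip_force": 100
}}

```text
time_s: 5.88
position: [0.5177, -0.1736, 0.2291]
tool_rot: [[-0.967, 0.256, 0.001], [0.256, 0.967, -0.001], [-0.001, -0.001, -1.0]]
ft_force: [-0.7, -0.7, -2.1]
grip_width: 0.0231
gripper_force: 98.1
```

>>> {"method": "jog_arm", "body": {
  "hand": [0.02,0.02,0.02,0.02,0.02],
  "travel": [
    [-0.013,0.047,0],
    [-0.013,0.047,0],
    [-0.013,0.047,0],
    [-0.013,0.047,0],
    [-0.013,0.047,0]
  ],
  "yaw": [0.031,0.031,0.031,0.031,0.031]
}}

```text
time_s: 6.5
position: [0.4516, 0.0628, 0.2272]
tool_rot: [[-0.995, 0.103, -0.001], [0.103, 0.995, 0.0], [0.001, -0.0, -1.0]]
ft_force: [0.7, 0.2, -2.1]
grip_width: 0.023
gripper_force: 98.3
```

>>> {"method": "jog_arm", "body": {
  "hand": [0.02,0.02,0.02,0.02,0.02],
  "travel": [
    [-0.013,0.047,0],
    [0,0,0],
    [0,0,0],
    [0,0,0],
    [0,0,0]
  ],
  "yaw": [0,0,0,0,0]
}}

```text
time_s: 7.12
position: [0.4399, 0.1076, 0.2272]
tool_rot: [[-0.994, 0.105, -0.0], [0.105, 0.994, -0.0], [0.0, -0.0, -1.0]]
ft_force: [0.4, -0.6, -1.7]
grip_width: 0.0232
gripper_force: 98.8
```

```bash
python3 - <<'E'
from h import *
import cv2
s=env.observe();print(s['position'],s['ft_force'],s['grip_width'],np.round(s['tool_rot'],3).tolist())
P=s['position']+np.array([0,0,.002])
im=env.get_image('scene')[:,:,::-1].copy();im2=env.get_image('wrist')[:,:,::-1].copy()
th=-np.radians(6);ex=np.array([np.cos(th),np.sin(th),0]);f=np.radians(20);ez=np.array([0,0,1.])
u=-np.sin(f)*ex+np.cos(f)*ez;e=np.cos(f)*ex+np.sin(f)*ez
O=P-.096*u
cw=wcam();print('O',proj(C['scene'],O))
U,V=map(int,proj(C['scene'],P-.05*u));u0,v0=U-50,V-60
a=cv2.resize(im[v0:v0+120,u0:u0+100],None,fx=5,fy=5,interpolation=cv2.INTER_CUBIC);print(u0,v0)
for n,X in(('tip',O-.014*u),('bl34',O+.034*u+.045*e),('cap',O+.13*u),('nose',O)):
    q=np.array(proj(C['scene'],X));print(n,q,(q-[u0,v0])*5,proj(cw,X))
cv2.imwrite('pics/tilt2.png',a);cv2.imwrite('pics/tilt2w.png',im2)
E
```

```text
[0.43991053 0.10758397 0.22721779] [ 0.43621112 -0.57352745 -1.73796841] 0.023199041501350055 [[-0.994, 0.105, -0.0], [0.105, 0.994, -0.0], [0.0, -0.0, -1.0]]
O (np.float64(307.2369549262613), np.float64(158.635855907561))
256 80
tip [307.40884697 163.97650906] [257.04423487 419.88254532] (np.float64(282.44358812486297), np.float64(267.96588592963195))
bl34 [312.09368786 150.1027355 ] [280.46843931 350.51367749] (np.float64(282.06297822065454), np.float64(355.70723622165673))
cap [305.5356987  105.77814931] [247.67849352 128.89074657] (np.float64(280.59530325019034), np.float64(312.59187066442587))
nose [307.23695493 158.63585591] [256.18477463 393.17927954] (np.float64(282.36360862734045), np.float64(269.8969539616461))
```

View pics/tilt2.png

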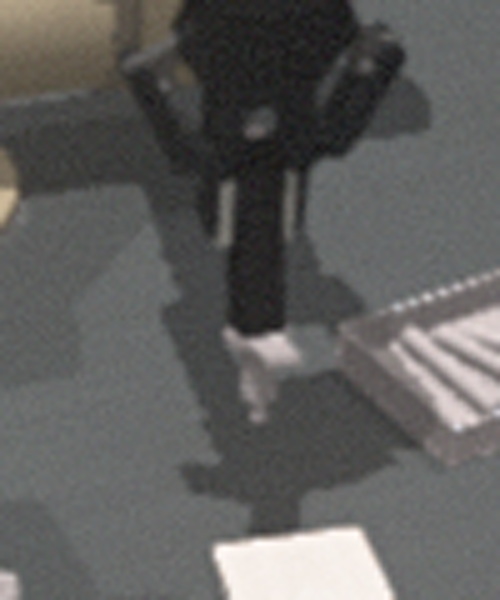

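>>> {"method": "jog_arm", "body": {
  "hand": [0.02,0.02,0.02,0.02,0.02],
  "travel": [
    [0,0,-0.04],
    [0,0,-0.04],
    [0,0,-0.026],
    [0,0,0],
    [0.021,-0.002,0]
  ],
  "yaw": [0,0,0,0,0]
}}

```text
time_s: 7.85
position: [0.4606, 0.1063, 0.1224]
tool_rot: [[-0.995, 0.103, 0.0], [0.103, 0.995, -0.0], [-0.0, 0.0, -1.0]]
ft_force: [0.3, -0.9, -1.9]
grip_width: 0.0233
gripper_force: 98.8
```

>>> {"method": "jog_arm", "body": {
  "hand": [0.02,0.02,0.02,0.02,0.02],
  "travel": [
    [0.021,-0.002,0],
    [0,0,0],
    [0,0,0.004],
    [0,0,0.004],
    [0,0,0]
  ],
  "yaw": [0,0,0,0,0]
}}

```text
time_s: 8.48
position: [0.4816, 0.1044, 0.13]
tool_rot: [[-0.995, 0.103, 0.001], [0.103, 0.995, -0.0], [-0.001, 0.0, -1.0]]
ft_force: [0.5, 0.5, -1.9]
grip_width: 0.023
gripper_force: 98.9
```

>>> {"method": "jog_arm", "body": {
  "hand": [0.02,0.02,0.02,0.02,0.02],
  "travel": [
    [0.001,0,0.008],
    [0.001,0,0.008],
    [0.002,0,0.008],
    [0.003,-0.0005,0.009],
    [0.004,-0.0005,0.009]
  ],
  "yaw": [0,0,0,0,0]
}}

```text
time_s: 9.1
position: [0.4929, 0.1034, 0.172]
tool_rot: [[-0.995, 0.104, 0.0], [0.104, 0.995, 0.0], [-0.0, 0.0, -1.0]]
ft_force: [-0.6, 0.6, -4.5]
grip_width: 0.0226
gripper_force: 98.7
```

```bash
python3 - <<'E'
from h import *
import cv2
s=env.observe();print(s['position'],s['ft_force'])
im=env.get_image('scene')[:,:,::-1]
a=cv2.resize(im[120:270,250:400],(600,600),interpolation=cv2.INTER_CUBIC)
cv2.imwrite('pics/lev.png',a)
E
```

```text
[0.49290962 0.10336765 0.17200463] [-0.59888742  0.63189206 -4.48467192]
```

View pics/lev.png

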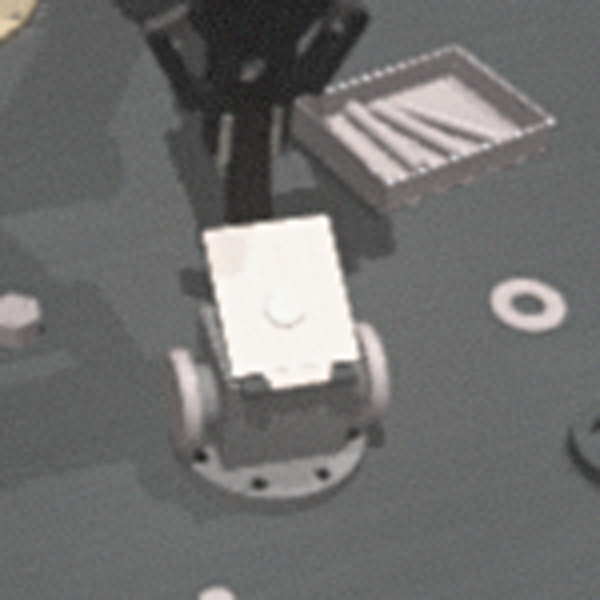

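>>> {"method": "jog_arm", "body": {
  "hand": [0.02,0.02,0.02,0.02,0.02],
  "travel": [
    [0.006,-0.0006,0.009],
    [0.007,-0.0007,0.008],
    [0.008,-0.0008,0.007],
    [0.009,-0.0009,0.007],
    [0.009,-0.001,0.005]
  ],
  "yaw": [0,0,0,0,0]
}}

```text
time_s: 9.78
position: [0.5325, 0.0992, 0.2077]
tool_rot: [[-0.995, 0.104, 0.0], [0.104, 0.995, 0.0], [-0.0, 0.0, -1.0]]
ft_force: [-1.0, -0.2, -2.3]
grip_width: 0.0228
gripper_force: 98.7
```

>>> {"method": "jog_arm", "body": {
  "hand": [0.02,0.02,0.02,0.02,0.02],
  "travel": [
    [0.01,-0.001,0.004],
    [0.01,-0.001,0.002],
    [0.01,-0.001,0.001],
    [0.01,-0.001,0.001],
    [0.008,-0.001,0]
  ],
  "yaw": [0,0,0,0,0]
}}

```text
time_s: 10.4
position: [0.5804, 0.0943, 0.2153]
tool_rot: [[-0.995, 0.104, 0.0], [0.104, 0.995, 0.0], [-0.0, 0.0, -1.0]]
ft_force: [-1.7, -1.1, -2.4]
grip_width: 0.023
gripper_force: 98.8
```

>>> {"method": "jog_arm", "body": {
  "hand": [0.02,0.02,0.02,0.02,0.02],
  "travel": [
    [0.004,0,0],
    [0,0,0],
    [0,0,0],
    [-0.03,0.003,0.005],
    [-0.04,0.004,0.005]
  ],
  "yaw": [0,0,0,0,0]
}}

```text
time_s: 11.02
position: [0.513, 0.1013, 0.2253]
tool_rot: [[-0.995, 0.104, 0.0], [0.104, 0.995, 0.0], [-0.0, 0.0, -1.0]]
ft_force: [0.2, 0.1, -1.3]
grip_width: 0.0228
gripper_force: 98.8
```

>>> {"method": "jog_arm", "body": {
  "hand": [0.02,0.02,0.02,0.02,0.02],
  "travel": [
    [-0.04,0.004,0.01],
    [-0.04,0.004,0],
    [-0.01,0.001,0],
    [0,0,0],
    [0,0,0]
  ],
  "yaw": [0,0,0,0,0]
}}

```text
time_s: 11.65
position: [0.4247, 0.1102, 0.2353]
tool_rot: [[-0.995, 0.104, 0.001], [0.104, 0.995, -0.0], [-0.001, 0.0, -1.0]]
ft_force: [0.5, 0.2, -2.8]
grip_width: 0.0229
gripper_force: 98.8
```

```bash
python3 - <<'E'
from h import *
import cv2
s=env.observe();print(s['position'],s['ft_force'])
top=np.mean([env.get_image('top').astype(float) for _ in range(4)],0)[:,:,::-1]
sc=np.mean([env.get_image('scene').astype(float) for _ in range(4)],0)[:,:,::-1]
w=env.get_image('wrist')[:,:,::-1]
c=wcam();print({k:np.round(v,4).tolist() for k,v in c.items() if k in('fx','fy','cx','cy')})
V=np.array([.5877,.0932,.072]);print('spot px',proj(C['top'],V),proj(C['scene'],V),proj(c,V))
for n,i in(('top2',top),('sc2',sc),('w2',w)):cv2.imwrite(f'pics/{n}.png',i)
a=cv2.resize(top[190:250,192:252],(480,480),interpolation=cv2.INTER_CUBIC)   # x8
a=np.clip(np.where(a>120,120+(a-120)*1.0,a),0,255)
b=cv2.resize(sc[168:248,290:343],(318,480),interpolation=cv2.INTER_CUBIC) # x6
cv2.imwrite('pics/port.png',np.hstack([a,b]))
E
```

```text
[0.42470484 0.11015385 0.2353355 ] [ 0.54890457  0.20849139 -2.78080031]
{'fx': 345.203, 'fy': 345.203, 'cx': 283.6737, 'cy': 210.0185}
spot px (np.float64(220.79570687320808), np.float64(220.12880194475386)) (np.float64(318.8814928544839), np.float64(209.19290599286222)) (np.float64(282.9460237622137), np.float64(358.6382149083764))[ WARN:0@7.797] global loadsave.cpp:1063 imwrite_ Unsupported depth image for selected encoder is fallbacked to CV_8U.
```

View pics/port.png

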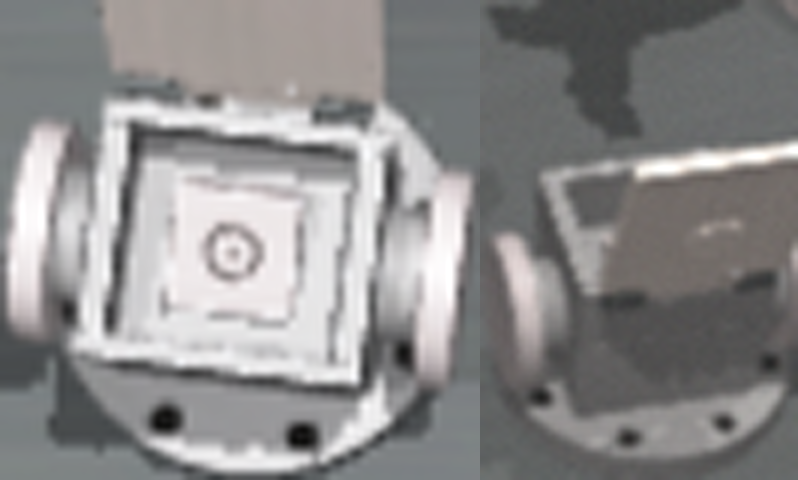

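```bash
python3 - <<'E'
from h import *
import cv2
from scipy.optimize import brentq
p=(220.7,221.06);sp=atz(C['top'],p,.072);V=np.array([.5877,.0932]);print('spot',sp)
def green(f):
    im=cv2.imread(f).astype(int);m=(im[:,:,1]-im[:,:,2]>40)&(im[:,:,1]-im[:,:,0]>30);y,x=np.nonzero(m);k=(abs(x-283)<40)
    return x[k].mean(),y[k].mean(),x[k].min(),x[k].max(),y[k].min(),y[k].max(),k.sum()
g0=green('pics/w0.png');g2=green('pics/w2.png');print(g0,g2)
def cam(P,R):
    c=dict(env.calibration('wrist'));H=np.array(c['hand_eye']);c['position']=P+R@H[:3,3];c['rotation']=R@H[:3,:3];return c
def Rz(yx):
    x=np.array([yx[0],yx[1],0]);x/=np.linalg.norm(x);z=np.array([0,0,-1.]);return np.column_stack([x,np.cross(z,x),z])
c0=cam(np.array([.5507,-.1812,.2043]),Rz((-.967,.255)))
ex=np.array([.967,-.255,0]);B=np.array([.5512,-.1838,.025])
f=lambda z:proj(c0,B-.012*ex+np.array([0,0,z]))[1]-g0[1]
print([f(z) for z in(.03,.05,.08,.12)])
zg=brentq(f,.0,.129);print('zgreen',zg)
s=env.observe();c2=cam(s['position'],s['tool_rot']);G=s['position']+[0,0,.002];e0=np.array([.9945,-.1045,0])
for zgrip in(.094,.096,.098):
    def g(a):
        a=np.radians(a);u=-np.sin(a)*e0+np.cos(a)*np.array([0,0,1]);e=np.cos(a)*e0+np.sin(a)*np.array([0,0,1])
        return proj(c2,G+(zg-zgrip)*u-.012*e)[1]-g2[1]
    print(zgrip,[round(g(a),1) for a in(10,15,20,25,30)])
E
```

```text
spot [0.58558534 0.09337717 0.072     ]
(np.float64(281.5), np.float64(196.5), np.int64(271), np.int64(292), np.int64(196), np.int64(197), np.int64(44)) (np.float64(283.5), np.float64(262.5), np.int64(268), np.int64(299), np.int64(262), np.int64(263), np.int64(64))
[np.float64(-8.904168873258755), np.float64(-3.376282961973601), np.float64(6.632676033391618), np.float64(24.615311373330798)]
zgreen 0.060919512811894595
0.094 [np.float64(-15.7), np.float64(-10.2), np.float64(-4.6), np.float64(1.2), np.float64(7.1)]
0.096 [np.float64(-16.5), np.float64(-10.8), np.float64(-4.9), np.float64(1.2), np.float64(7.4)]
0.098 [np.float64(-17.3), np.float64(-11.3), np.float64(-5.1), np.float64(1.2), np.float64(7.7)]
```

```bash
python3 - <<'E'
from h import *
import cv2
w=cv2.imread('pics/w2.png');s=cv2.imread('pics/sc2.png')
G=env.observe()['position']+[0,0,.002];e0=np.array([.9945,-.1045,0])
c=wcam()
u0,v0=278,80
a=cv2.resize(w[230:390,220:350],(487,600),interpolation=cv2.INTER_CUBIC)
q=proj(C['scene'],G+.03*e0-[0,0,.09]);u0,v0=int(q[0])-20,int(q[1])-45
b=cv2.resize(s[v0:v0+60,u0:u0+31],(310,600),interpolation=cv2.INTER_CUBIC);print(u0,v0)
cv2.imwrite('pics/fin.png',np.hstack([a,b]))
for d in(18,20,22,24,26):
    r=np.radians(d);u=-np.sin(r)*e0+np.cos(r)*np.array([0,0,1]);e=np.cos(r)*e0+np.sin(r)*np.array([0,0,1]);O=G-.096*u
    k=lambda X:((np.array(proj(C['scene'],X))-[u0,v0]+.5)*10).round(0).tolist()
    kw=lambda X:((np.array(proj(c,X))-[220,230]+.5)*3.75).round(0).tolist()
    print(d,'tip',k(O-.0125*u),'blade+-',[k(O+.034*u+.045*e+j*np.array([.1045,.9945,0])) for j in(-.009,.009)],'W cap',kw(O+.13*u),'back-top edge',kw(O+.13*u-.012*e),'handle bottom -x edge',kw(O+.034*u-.012*e),'collar -x',kw(O+.034*u-.016*e))
E
```

```text
285 106
18 tip [213.0, 510.0] blade+- [[225.0, 387.0], [297.0, 378.0]] W cap [232.0, 326.0] back-top edge [232.0, 175.0] handle bottom -x edge [236.0, 81.0] collar -x [236.0, 55.0]
20 tip [217.0, 515.0] blade+- [[227.0, 383.0], [300.0, 374.0]] W cap [232.0, 311.0] back-top edge [232.0, 160.0] handle bottom -x edge [236.0, 94.0] collar -x [236.0, 69.0]
22 tip [222.0, 518.0] blade+- [[229.0, 378.0], [302.0, 369.0]] W cap [232.0, 296.0] back-top edge [233.0, 145.0] handle bottom -x edge [236.0, 108.0] collar -x [236.0, 82.0]
24 tip [226.0, 522.0] blade+- [[232.0, 373.0], [305.0, 365.0]] W cap [232.0, 281.0] back-top edge [233.0, 130.0] handle bottom -x edge [236.0, 122.0] collar -x [236.0, 96.0]
26 tip [230.0, 525.0] blade+- [[234.0, 368.0], [307.0, 359.0]] W cap [232.0, 265.0] back-top edge [233.0, 115.0] handle bottom -x edge [236.0, 137.0] collar -x [236.0, 111.0]
```

View pics/fin.png

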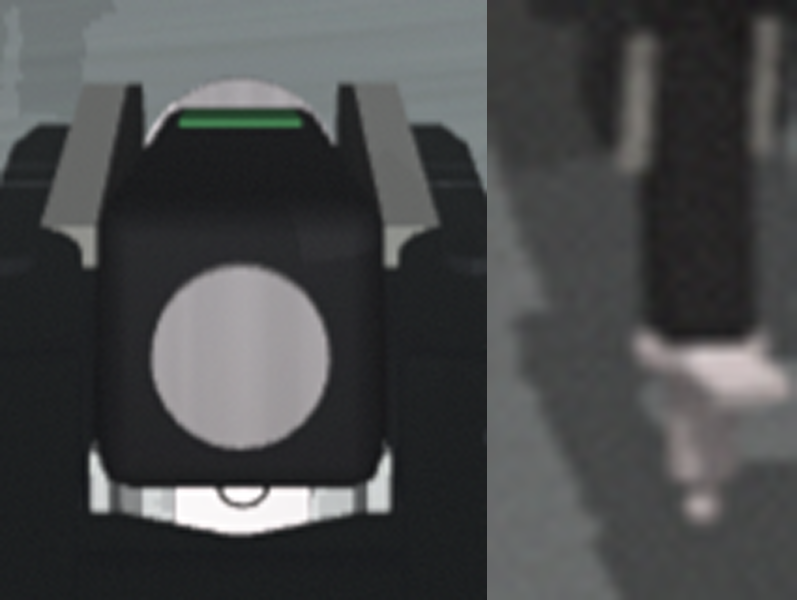

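```bash
python3 - <<'E'
from h import *
from scipy.optimize import least_squares
s=env.observe();R=s['tool_rot'];tcp=s['position'];c=wcam();u0,v0=285,106
e0=-R[:,0].copy();e0[2]=0;e0/=np.linalg.norm(e0);y0=R[:,1];z0=np.array([0,0,1.])
def fr(p):
    a,ox,oz,oy=p;a=np.radians(a);u=-np.sin(a)*e0+np.cos(a)*z0;e=np.cos(a)*e0+np.sin(a)*z0
    G=tcp+[0,0,.002]+ox*e0+oy*y0;return G-oz*u,u,e   # oz: gauge z at grip height line
def res(p,sw=1):
    O,u,e=fr(p)
    k=lambda X:np.array(proj(C['scene'],X))-[u0,v0]+.5
    kw=lambda X:(np.array(proj(c,X))-[220,230]+.5)
    r=[]
    r+=list(kw(O+.13*u)-np.array([241,357])/3.75)
    r+=[kw(O+.13*u-.012*e)[1]-205/3.75]
    r+=[kw(O+.034*u-.012*e)[1]-108/3.75,kw(O+.034*u-.016*e)[1]-82/3.75]
    w=.7*sw
    r+=list(w*(k(O-.009*u)-np.array([215,506])/10))
    r+=list(w*(k(O+.032*u+.045*e+.009*y0)-np.array([303,382])/10))
    return np.array(r+[(p[2]-.096)/.002*.5])
for sw in(1,0,3):
    q=least_squares(res,[20,0,.096,0],args=(sw,),x_scale=[1,.001,.001,.001]);p=q.x
    O,u,e=fr(p);t=O-.014*u
    print(sw,np.round(p,4),'tip-tcp',np.round(t-tcp,4),'along e0,y0',np.round([(t-tcp)@e0,(t-tcp)@y0],4),np.round(q.fun,1))
E
```

```text
1 [1.90799e+01 3.20000e-03 9.49000e-02 7.00000e-04] tip-tcp [ 0.0387 -0.0033 -0.1009] along e0,y0 [0.0388 0.0007] [-0.  -0.1  0.1 -0.  -0.   0.4 -0.3  0.2  0.3 -0.3]
0 [1.90565e+01 3.30000e-03 9.52000e-02 7.00000e-04] tip-tcp [ 0.0388 -0.0033 -0.1012] along e0,y0 [0.0389 0.0007] [ 0.  -0.1  0.1 -0.   0.   0.  -0.   0.   0.  -0.2]
3 [1.9097e+01 3.2000e-03 9.4700e-02 6.0000e-04] tip-tcp [ 0.0386 -0.0034 -0.1007] along e0,y0 [0.0388 0.0006] [-0.4 -0.1 -0.  -0.  -0.   1.2 -0.9  0.4  0.8 -0.3]
```

>>> {"method": "jog_arm", "body": {
  "hand": [0.02,0.02,0.02,0.02,0.02],
  "travel": [
    [0.035,-0.004,-0.003],
    [0.035,-0.004,-0.004],
    [0.035,-0.004,-0.004],
    [0,0,0],
    [0,0,0]
  ],
  "yaw": [0,0,0,0,0]
}}

```text
time_s: 12.72
position: [0.5281, 0.0984, 0.2242]
tool_rot: [[-0.995, 0.104, -0.001], [0.104, 0.995, 0.0], [0.001, -0.0, -1.0]]
ft_force: [-0.3, 0.1, -1.9]
grip_width: 0.0231
gripper_force: 98.8
```

>>> {"method": "jog_arm", "body": {
  "hand": [0.02,0.02,0.02,0.02,0.02],
  "travel": [
    [0.005,-0.0005,-0.015],
    [0.005,-0.0005,-0.015],
    [0.0045,-0.0005,-0.012],
    [0,0,0],
    [0,0,0]
  ],
  "yaw": [0,0,0,0,0]
}}

```text
time_s: 13.35
position: [0.5433, 0.0968, 0.1825]
tool_rot: [[-0.995, 0.104, 0.0], [0.104, 0.995, -0.0], [-0.0, 0.0, -1.0]]
ft_force: [0.6, 0.2, -3.3]
grip_width: 0.0231
gripper_force: 98.8
```

```bash
cat > st.py <<'E'
from h import *
F=[]
for _ in range(8): env.get_image('scene'); F.append(env.observe()['ft_force'])
s=env.observe();print(s['time_s'],s['position'],np.mean(F,0).round(2),np.std(F,0).round(2))
print('to go',(np.array([.5489,.0965,.1672])-s['position']).round(4))
E
python3 st.py
```

```text
13.75 [0.54318607 0.09681243 0.18248266] [-0.02  0.17 -2.27] [0.46 0.69 0.53]
to go [ 0.0057 -0.0003 -0.0153]
```

>>> {"method": "jog_arm", "body": {
  "hand": [0.02,0.02,0.02,0.02,0.02],
  "travel": [
    [0.0016,-0.0001,-0.0043],
    [0.0016,-0.0001,-0.0042],
    [0.0007,0,-0.0019],
    [0,0,0],
    [0,0,0]
  ],
  "yaw": [0,0,0,0,0]
}}

```text
time_s: 14.38
position: [0.547, 0.0966, 0.172]
tool_rot: [[-0.995, 0.104, -0.0], [0.104, 0.995, -0.0], [0.0, -0.0, -1.0]]
ft_force: [-0.9, -0.1, -1.6]
grip_width: 0.0226
gripper_force: 98.9
```

```bash
python3 st.py
```

```text
14.775 [0.54707422 0.09661479 0.17194262] [-0.77 -0.49 -0.78] [0.52 0.64 0.48]
to go [ 0.0018 -0.0001 -0.0047]
```

>>> {"method": "jog_arm", "body": {
  "hand": [0.02,0.02,0.02,0.02,0.02],
  "travel": [
    [0.0007,0,-0.0019],
    [0,0,0],
    [0,0,0],
    [0,0,0],
    [0,0,0]
  ],
  "yaw": [0,0,0,0,0]
}}

```text
time_s: 15.4
position: [0.5477, 0.0966, 0.1701]
tool_rot: [[-0.995, 0.104, -0.0], [0.104, 0.995, -0.0], [0.0, -0.0, -1.0]]
ft_force: [-1.8, -0.8, 0.2]
grip_width: 0.0232
gripper_force: 99.1
```

```bash
python3 st.py
```

```text
15.8 [0.54776903 0.09663381 0.17001836] [-1.39 -0.71 -0.15] [0.6  0.37 0.25]
to go [ 0.0011 -0.0001 -0.0028]
```

>>> {"method": "jog_arm", "body": {
  "hand": [0.02,0.02,0.02,0.02,0.02],
  "travel": [
    [0.0007,0,-0.0019],
    [0,0,0],
    [0,0,0],
    [0,0,0],
    [0,0,0]
  ],
  "yaw": [0,0,0,0,0]
}}

```text
time_s: 16.42
position: [0.5485, 0.0966, 0.1681]
tool_rot: [[-0.995, 0.104, -0.0], [0.104, 0.995, -0.0], [0.0, -0.0, -1.0]]
ft_force: [-3.3, -1.0, 1.0]
grip_width: 0.0229
gripper_force: 99.2
```

```bash
python3 st.py; python3 - <<'E'
from h import *
import cv2
# relative shift of the gauge in hand since w2: green mark, and cap disc centroid
w=env.get_image('wrist')[:,:,::-1].astype(int)
def feats(im):
    m=(im[:,:,1]-im[:,:,2]>40)&(im[:,:,1]-im[:,:,0]>30);y,x=np.nonzero(m);k=abs(x-283)<40
    d=im[295:358,255:315].min(2)>90;n,l,st,c=cv2.connectedComponentsWithStats(d.astype(np.uint8));j=1+st[1:,4].argmax()
    return x[k].mean(),y[k].mean(),c[j]+[255,295],st[j,4]
print(feats(cv2.imread('pics/w2.png').astype(int)),feats(w))
E
```

```text
16.825 [0.54847549 0.09664028 0.16809534] [-1.92 -1.28  0.49] [0.3  0.31 0.47]
to go [ 0.0004 -0.0001 -0.0009]
(np.float64(283.5), np.float64(262.5), array([283.69749728, 324.77747552]), np.int32(1838)) (np.float64(283.66315789473686), np.float64(262.0105263157895), array([283.71957672, 324.63015873]), np.int32(1890))
```

```bash
python3 -c "
from rig import env
print(env.close_job())"
```

```text
the job is handed in; nothing more can be done
None
```

I handed the job in with the cover open at about 1.8 rad. The gauge is held on the ring about 19° off vertical against the pad's 20° slope, and its tip is pressed in about 6 mm (about 3 N). These are my own estimates, the tip's final position on the ring was computed rather than seen, a sideways push of about 1.3 N is unexplained, and no verdict came back.

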